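# Lay a resin bottle on the bottle roller and start it

### The arm

A 6-joint arm with a two-finger parallel gripper is mounted at the origin on a cart in front of the work surface, level with it; the furniture and walls round the work are solid. World frame = base frame: x ahead of the robot, y to its left, z up, the work surface at z = 0. Lengths are in mm, angles in rad, forces in N, time in s.
With the tool pointing down it reaches from about 300 to 875 mm from the base axis. Payload 4.2 kg.
Tool frame: the origin (TCP) lies between the finger pads; the fingertips stand 8 mm ahead of it and the grasp point (between the pads) lies 11 mm behind it; z points along the fingers, y is the line along which they close (so a half turn about z gives the same grasp; the last joint's range is limited). The gripper opens to 85 mm and grips with 20 to 120 N. Pads are 22 mm wide; open, the fingers measure 114 mm over their backs; the gripper's body (76 mm by 85 mm) begins 54 mm behind the grasp point. The pads swing forward as they close: fully open they stand 13 mm farther back than shut.
Start: joints at [-0.02, 0.32, 1.565, -0, 1.257, -0.02], TCP at [575.013, 0, 239.338] pointing down, gripper open.
Joint ranges: [-3.11, 3.11], [-0.84, 2.01], [0.21, 2.61], [-1.34, 4.49], [0.05, 2.63], [-2.56, 2.56]. Speed limits (rad/s): [2.57, 2.57, 3.14, 3.14, 3.14, 3.14].

### API

Orientations are given as a rotation vector (axis times angle).
In Python, from rig import env gives the robot as it stands.
- The arm moves only by the shell command python3 -m crank 'ROWS' [OPENING] [FORCE]. ROWS is a JSON object of lists of equal length, an entry for each row: "offset": the shift along the tool's x, y, z as a fraction of full scale, a list of three; "angular": the turn, a rotation vector about the tool's x, y, z as a fraction of full scale, a list of three. A call has 1 to 12 rows; each row shifts and turns the commanded pose from where the row before left it, along the tool's axes as they then stand; what a row does not reach is not made up. Full scale, the value 1, is 30 mm for a shift and 0.1 rad for a turn. A row lasts 1/12 s, in which the tool goes at most 41.7 mm and 7.16 degrees, less where a joint would pass 70% of its speed; a pose out of reach is approached as far as the arm can. A call with a number of a shift or a turn outside -1 to 1 is refused whole. A call with a gripper value outside its range is refused whole. OPENING is the opening, from -1 (shut) to 1 (fully open), set as the call begins (- or left out, the last holds). The fingers move at their own pace and stop on an object; FORCE is the grip in N (left out, the last holds). Time passes only in rows, so rows that do not move let the fingers close. It gives the time, the measured TCP pose, the force, the opening and the grip force at its end, in the units of the state.
- env.observe(): the state, without advancing time (a new reading comes with each control period).
- env.snapshot(name): name is "scene" or "side" or "wrist"; returns a dict with "img" (400x640x3 uint8, red, green, blue), "range_z" (400x640 float32, mm along the optical axis (not along the pixel's ray), 0 where there is no reading), "vfov" (degrees; the focal length in pixels is half the picture's height over the tangent of half this angle, whatever the lens; pixels are square), "cx", "cy" (the principal point, pixels), "extrinsics" (4x4, takes a point from camera to world coordinates); the wrist camera has in their place "mount" (4x4, takes a point from camera to tool coordinates, whose origin is the TCP and whose axes are the flange's). Camera axes: x right, y down, z forward; pixel columns grow to the right and rows downward; lengths in mm; the calibration is good to about 2 mm. A picture is of the moment at which its call begins: read the wrist's pose just before it.
- env.sign_off(): hands the job in; it is judged then, once.
Trained networks look in a picture, given as the dict that the camera call returned (one of the last four; its "shot" number tells which), for a name from the list of things; names that differ only in an ending like _2 or _b are one class to them, and where a whole thing is asked for, a point or a joint stands for the part that bears it (a point fixed in the world has none). Each returns a list of dicts, best first, with "p" (0 to 1); they miss things now and then, are a little off and sometimes report something else, mostly with a low value. They report only what shows in the picture. A call takes as long as a camera call. They do not tell look-alikes from the thing itself.
- env.recognise(picture, query): "at" ([row, column] in pixels, amid what is visible of it).
The state is a dict: "t": time; "q": joint angles; "dq": joint speeds; "effort": joint torques, N m; "tcp_pos": TCP position; "ee_rot": TCP orientation; "contact_force": force on the tool from outside, world axes, zero at the start; "moment": the same for the moment, N m; "gripper_width": finger opening in mm; "grasp_force": force on a finger pad.
Only numpy, scipy, OpenCV 4.12 (cv2) and the standard library are available. Lean on these libraries where they do the work, as an engineer would, in place of code of your own. Each camera call takes 0.05 s, during which the arm holds its last target. There are 200 camera calls.

### The job

The pigment in the printing resin has settled, so the bottle must go on the bottle roller: push the standing resin bottle up to the low foot bar at the end of the roller, tip it over that bar and ease it down onto its side between the two rollers, cap pointing away from the bar, then press the start button on the drive box right down. Use only fingertips or the outsides of the fingers: never pinch, lift or carry the bottle, guide it all the way down so that it lands gently instead of dropping, and leave everything else where it stands.

Things in the scene. Friction and masses are not known exactly. Their poses are not given: they have to be found in the camera images.
- mixer: Bottle roller, fixed, low machine 135 x 170 x 49 mm. Origin on the worktop, on the roller bed's centre line; its x runs along the rollers toward the end where the bottle stands, y toward the white drive box (x -57 to 78, y 58 to 110 mm, 49 mm high), z up. Two free-turning rubber rollers along x from -43 to 64 mm, radius 12 mm, axes at y = +-42.7, z = 24 mm.
- foot_bar (a point): Middle of the outer top edge of the foot bar, at x = 78, y = 0, z = 7 mm in the roller's frame, same axes. The bar is the middle of the 10 mm thick end plate at x = 73 mm: 7 mm high for |y| < 35 mm, 31 mm high for 35 < |y| < 56 mm. Its upright face stops the foot of the standing bottle; as the bottle is tipped over it the foot creeps back 15 to 35 mm. Past it the worktop is free.
- cap_end (a point): Middle of the outer top edge of the other end plate, at x = -57, y = 0, z = 7 mm in the roller's frame; that plate has the same shape, and past it the worktop is free. The bottle lying properly has its axis along the roller's x at y = 0, z = 46 mm, its underside 10 mm above the worktop, and its cap out past this plate.
- resin_bottle: Black resin bottle with a white label, loose, standing upright on the worktop 35 to 55 mm beyond the foot bar. 72 mm diameter, 200 mm high in all: straight body up to 138 mm, shoulder to 160 mm, ribbed cylindrical cap of 40 mm diameter from 164 to 200 mm. About 0.3 to 0.5 kg, centre of mass about 83 mm above its base on the axis. Origin: centre of its underside; z along its axis toward the cap.
- cap_top (a point): centre of the flat top of the bottle's cap, 200 mm above the bottle's origin along its axis
- start (a joint): start button of the roller, a round spring button of 22 mm diameter pressed downward; 0 m = up, 0.005 m = fully down (about 4 N); springs back when let go
- start_top (a point): centre of the top face of the start button when it is up, on top of the drive box
- spray_can: bystander: white aerosol can, 43 mm diameter, 184 mm high, loose; origin at the centre of its underside
- amber_bottle: bystander: small amber dropper bottle, 34 mm diameter, 102 mm high, loose; origin at the centre of its underside
- mug: bystander: white dotted mug 82 x 114 x 91 mm, loose; origin at the centre of its underside
- tape: bystander: roll of tape lying flat, 96 mm diameter, 25 mm high, loose; origin at the centre of its underside
- pot: bystander: round lidded pot, 91 mm diameter, 44 mm high, loose; origin at the centre of its underside
- tweezers: bystander: steel tweezers lying flat, 13 x 124 x 8 mm, loose; origin at the centre of the underside
- probe: bystander: thin steel modelling probe lying flat, 9 x 160 x 9 mm, loose; origin at the centre of the underside
There are look-alikes about, which are no part of the job. There is more than one size of the resin_bottle; the job needs the middle-sized.

How it is judged (in metres and radians):
On the way, in this order (a step that is already met when the one before it is completed fails the run):
1. the bottle lies on its side along the roller bed, borne by it (angle between resin_bottle's own z axis and vertical between 1.45 and 1.69 rad and angle between the z axis of resin_bottle and the x axis of mixer, either way round below 0.15 rad and z of resin_bottle in the frame of mixer below 0.052 m and contact force between resin_bottle and mixer above 1 N), for 0.2 s.
2. the start button is pressed right down (value of joint start above 0.004 m), for 0.05 s.
At the end, for the whole second after the job is handed in: The bottle lies at rest on both rollers, level and along them within 7 degrees, centred within 12 mm, base 23 mm inside to 42 mm outside the foot bar's outer face, cap away from the bar; the start button was pressed at least 4 mm after the bottle was laid down and is up again (angle between resin_bottle's own z axis and vertical between 1.45 and 1.69 rad and angle between the z axis of resin_bottle and the x axis of mixer, either way round below 0.12 rad and x of resin_bottle in the frame of mixer between 0.055 and 0.12 m and y of resin_bottle in the frame of mixer between -0.012 and 0.012 m and z of resin_bottle in the frame of mixer between 0.04 and 0.052 m and linear speed of resin_bottle below 0.02 m/s and value of joint start below 0.002 m); the robot touches nothing.
It fails at once if the bottle is let fall (turns faster than 4 rad/s) (angular speed of resin_bottle above 4 rad/s).
It fails at once if the bottle is lifted off while upright (angle between resin_bottle's own z axis and vertical below 0.25 rad and height (world z) of resin_bottle above 0.02 m).
It fails at once if the bottle is lifted or carried (height (world z) of resin_bottle above 0.07 m).
It fails at once if the bottle is pinched or squeezed (more than 28 N in all from the fingers) (contact force between the fingers and resin_bottle above 28 N).
It fails at once if a bystander is moved more than 20 mm (distance of any of spray_can, amber_bottle, mug, tape, pot, tweezers, probe from where it was at the start of the episode above 0.02 m).
It also fails if it takes over 70 s, if anything falls off the work surface, if the arm or the gripper's body presses on something with over 40 N, if the wrist force passes 120 N, or if a joint passes its speed limit or range.

## Working session

There is one attempt and no reset: what is moved stays moved. The work goes in short steps, Python scripts to look and compute and a shell command to move; the robot and the scene stay as the last step left them, time stands still between calls to the robot, and variables do not carry over. Pictures are saved under pics/ and viewed, at most 10 in all, crops included, and the job is handed in when it is done.

```bash
mkdir -p pics; ls
cat > h.py <<'E'
import numpy as np,cv2
from rig import env
from scipy.spatial.transform import Rotation as R
def T(s,st=None):
    if 'extrinsics' in s: return np.array(s['extrinsics'])
    M=np.eye(4);M[:3,:3]=R.from_rotvec(st['ee_rot']).as_matrix();M[:3,3]=st['tcp_pos'];return M@np.array(s['mount'])
def cloud(s,st=None):
    z=s['range_z'];h,w=z.shape;f=h/2/np.tan(np.radians(s['vfov'])/2)
    v,u=np.mgrid[:h,:w];P=np.stack([(u-s['cx'])/f*z,(v-s['cy'])/f*z,z],-1)
    M=T(s,st);W=P@M[:3,:3].T+M[:3,3];W[z==0]=np.nan;return W
def save(s,n): cv2.imwrite('pics/'+n,s['img'][:,:,::-1])
E
python3 - <<'E'
from h import *
st=env.observe();print(st)
for n in ['scene','side']:
    s=env.snapshot(n);save(s,n+'1.png');W=cloud(s)
    np.savez(n+'1.npz',W=W,img=s['img'])
    print(n,np.round(T(s),2).tolist())
    for q in ['resin_bottle','mixer','start','cap_top','foot_bar','spray_can','amber_bottle','mug','tape','pot','tweezers','probe']:
        for d in env.recognise(s,q)[:4]:
            if d['p']>.2:
                r,c=map(int,d['at']);print(q,round(d['p'],2),r,c,np.round(np.nanmedian(W[max(r-2,0):r+3,max(c-2,0):c+3].reshape(-1,3),0)))
E
```

```text
pics
{'t': 0.0, 'q': array([-2.00017146e-02,  3.20304994e-01,  1.56568229e+00,  6.12907047e-06,
        1.25738035e+00, -2.00143246e-02]), 'dq': array([ 1.79443332e-03, -5.18140094e-04,  1.19073322e-04, -7.57319078e-04,
        4.34611379e-05,  5.07466494e-04]), 'effort': array([ 7.05825660e-04, -4.15526962e+01, -2.34157133e+01, -1.88356019e-06,
        8.09230405e-03,  1.54784908e-05]), 'tcp_pos': array([5.74541637e+02, 1.07597383e-02, 2.38473449e+02]), 'ee_rot': array([-2.22052123e+00, -2.22054502e+00,  1.92428797e-03]), 'contact_force': array([-0.1878321 ,  0.34175401, -0.18912834]), 'moment': array([ 0.03843021, -0.00235483,  0.00157532]), 'grasp_force': 0.0, 'gripper_width': 85.30559447530082}
scene [[0.84, -0.35, 0.42, -8.34], [-0.54, -0.55, 0.64, -824.52], [0.01, -0.76, -0.65, 1008.18], [0.0, 0.0, 0.0, 1.0]]
resin_bottle 0.82 180 264 [481. 235.  87.]
resin_bottle 0.68 178 307 [589. 151. 105.]
resin_bottle 0.62 132 270 [548. 304. 206.]
mixer 0.57 227 298 [490.  49.  33.]
start 0.72 318 333 [ 411. -257.    1.]
start 0.36 221 278 [438.  69.  62.]
cap_top 0.93 136 274 [558. 297. 1
[... 517 characters left out ...]
_bottle 0.77 272 234 [532. 386. 189.]
resin_bottle 0.61 239 269 [582. 211. 128.]
resin_bottle 0.55 284 285 [479. 278.  87.]
mixer 0.64 252 323 [493.  95.  43.]
mixer 0.59 246 347 [441.  62.  70.]
cap_top 0.93 282 283 [484. 279.  93.]
cap_top 0.68 274 236 [529. 384. 182.]
cap_top 0.5 205 419 [ 393. -297.    0.]
foot_bar 0.92 253 325 [482. 100.  51.]
spray_can 0.83 154 361 [ 614. -289.  108.]
spray_can 0.29 251 323 [498.  87.  38.]
amber_bottle 0.78 182 341 [ 628. -199.   42.]
mug 0.87 337 281 [419. 371.  32.]
mug 0.71 251 321 [505.  91.  35.]
tape 0.59 213 420 [ 367. -245.   14.]
pot 0.73 205 301 [660. -29.  45.]
tweezers 0.58 228 400 [ 389. -160.    4.]
probe 0.42 205 388 [ 471. -230.    5.]
```

Run:
```python
import cv2
a=cv2.imread('pics/scene1.png')[90:340,180:480];b=cv2.imread('pics/side1.png')[130:380,180:480]
cv2.imwrite('pics/v1.png',cv2.resize(a,(720,600),interpolation=3));cv2.imwrite('pics/v2.png',cv2.resize(b,(720,600),interpolation=3))
```

```text
(no output)
```

View pics/v1.png

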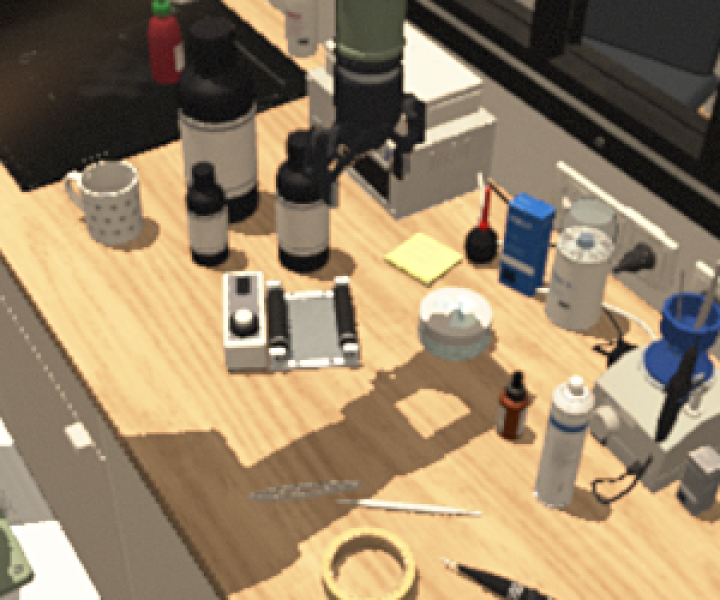

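View pics/v2.png

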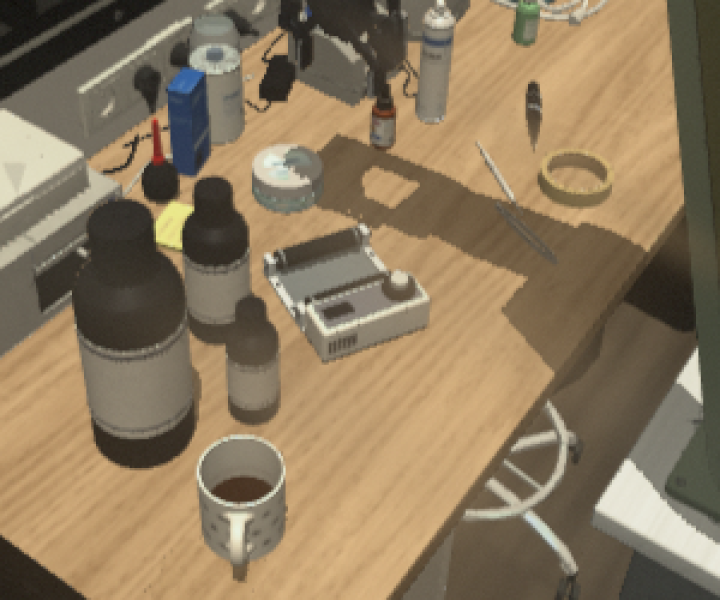

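The scene shows the roller in the middle (scene crop 290,320) with the white drive box toward the robot. The middle-sized bottle is just beyond its far-left end (crop 300,210), and the small and big look-alikes stand to the left of it. Next I'll fit the poses.

```bash
cat > fit.py <<'E'
from h import *
from scipy.optimize import least_squares
def bottle(P,x0):
    c0=np.array(x0);m=(np.linalg.norm(P[:,:2]-c0,axis=1)<60)&(P[:,2]>25)&(P[:,2]<130);Q=P[m]
    r=least_squares(lambda c:np.linalg.norm(Q[:,:2]-c,axis=1)-36,c0,loss='soft_l1',f_scale=2);return r.x,len(Q),np.sqrt(np.mean(r.fun**2))
E
python3 - <<'E'
from fit import *
st=env.observe();s=env.snapshot('wrist');save(s,'w1.png');Ww=cloud(s,st);np.savez('wrist1.npz',W=Ww,img=s['img'])
for q in ['resin_bottle','mixer','start','foot_bar','cap_end','cap_top','pot']:
    for d in env.recognise(s,q)[:3]: 
        r,c=map(int,d['at']);print(q,round(d['p'],2),r,c,np.round(Ww[r,c]))
L={n:np.load(n+'1.npz')['W'].reshape(-1,3) for n in('scene','side','wrist')}
for n,P in L.items():
    P=P[~np.isnan(P[:,0])]
    for x0 in [(590,175),(480,255)]:
        try: print(n,bottle(P,x0))
        except Exception as e: print(n,e)
    m=(abs(P[:,0]-510)<130)&(abs(P[:,1]-60)<120)
    t=m&(P[:,2]>42)&(P[:,2]<55)&(P[:,0]<480)
    print('table z',np.median(P[m&(abs(P[:,2])<12)][:,2]) if (m&(abs(P[:,2])<12)).any() else None)
    if t.sum()>10: print('box',t.sum(),cv2.minAreaRect(P[t][:,:2].astype(np.float32)),np.median(P[t][:,2]))
    t=m&(P[:,2]>20)&(P[:,2]<60)&(P[:,0]<600)
    if t.sum()>10: print('all',t.sum(),cv2.minAreaRect(P[t][:,:2].astype(np.float32)))
E
```

```text
resin_bottle 0.73 11 346 [597. 148.  95.]
mixer 0.93 102 252 [503.  77.  37.]
start 0.96 118 187 [446.  63.  71.]
start 0.38 210 406 [677. -44.  45.]
start 0.34 15 344 [596. 149.  81.]
foot_bar 0.74 101 256 [507.  78.  33.]
cap_end 0.57 102 255 [506.  77.  34.]
cap_top 0.62 14 345 [597. 149.  85.]
pot 0.93 210 405 [676. -44.  44.]
scene (array([605.5206896 , 183.23841776]), 562, np.float64(2.168637586406352))
scene (array([503.58296066, 266.91268674]), 464, np.float64(5.743418864251975))
table z 0.2383177936434322
box 337 ((460.643798828125, 91.57416534423828), (131.28805541992188, 50.7266731262207), 61.24200439453125) 48.62725963549724
all 1173 ((524.1311645507812, 91.34091186523438), (193.8697967529297, 164.9416046142578), 62.149810791015625)
side (array([602.93888708, 183.74930856]), 725, np.float64(1.5382395064616776))
side (array([503.91687069, 247.62789486]), 718, np.float64(5.549532641094146))
table z 1.0553876240704767
box 490 ((459.6697082519531, 98.36359405517578), (134.6251220703125, 55.27353286743164), 60.682071685791016) 49.224564100169914
all 1431 ((520.1703491210938, 93.36297607421875), (189.38973999023438, 168.4612579345703), 61.873844146728516)
wrist (array([603.42686381, 184.21351879]), 1506, np.float64(0.22756434608613596))
wrist (array([480., 255.]), 0, np.float64(nan))
table z 1.0085174984327807
box 4091 ((461.5246887207031, 95.89054870605469), (135.0364227294922, 52.2832145690918), 61.509578704833984) 50.35182452889063
all 11856 ((522.6640625, 91.2986068725586), (187.42962646484375, 164.7018280029297), 61.7185173034668)
  return _methods._mean(a, axis=axis, dtype=dtype,
  ret = ret.dtype.type(ret / rcount)
```

View pics/w1.png

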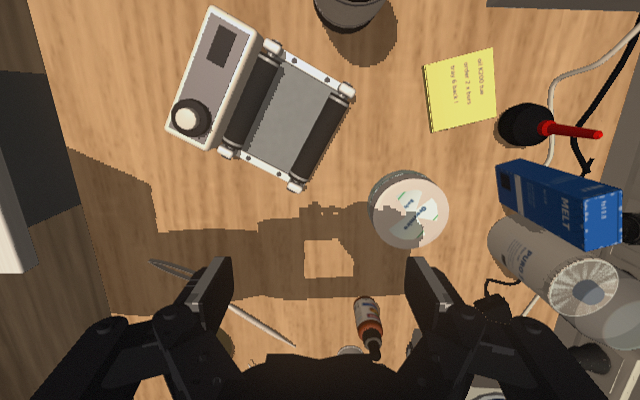

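```bash
cat >> h.py <<'E'
A=np.radians(61.5);EX=np.array([np.cos(A),np.sin(A)]);EY=np.array([-EX[1],EX[0]]);O=np.array([530.3,46.6])
def tomix(P): P=np.asarray(P,float);d=P[...,:2]-O;return np.stack([d@EX,d@EY,P[...,2]],-1)
def tow(p): return O+p[0]*EX+p[1]*EY
E
python3 - <<'E'
from fit import *
P=np.concatenate([np.load(n+'1.npz')['W'].reshape(-1,3) for n in('scene','side','wrist')]);P=P[~np.isnan(P[:,0])]
W=np.load('wrist1.npz')['W'].reshape(-1,3);W=W[~np.isnan(W[:,0])]
t=(W[:,2]>42)&(W[:,2]<55)&(W[:,0]<480)&(abs(W[:,1]-90)<120);m=tomix(W[t]);print('box mix',np.percentile(m,[1,99],axis=0))
# plate posts / rollers symmetry
m=tomix(W);k=(abs(m[:,0]-10)<45)&(abs(m[:,1])<70)&(m[:,2]>33)&(m[:,2]<40);print('rollers y',np.median(m[k&(m[:,1]>0)][:,1]),np.median(m[k&(m[:,1]<0)][:,1]))
k=(abs(m[:,1])<57)&(abs(m[:,0]-10)<80)&(m[:,2]>22)&(m[:,2]<33);print('plates x',np.percentile(m[k][:,0],[1,99]))
k=(m[:,2]>49)&(m[:,2]<75)&(abs(m[:,1]-84)<26)&(abs(m[:,0]-10)<66);b=m[k];b=b[b[:,2]>b[:,2].max()-4];print('button',b.mean(0),b.min(0),b.max(0))
M=tomix(P);print('height map rows x 340..-240, cols y -240..240 step 30')
for x in range(340,-250,-30):
    print('%5d'%x,' '.join('%4s'%(lambda z:('%d'%np.percentile(z,95)) if len(z)>2 else '.')(M[(abs(M[:,0]-x)<15)&(abs(M[:,1]-y)<15)][:,2]) for y in range(-240,241,30)))
print(bottle(W,(603,184)),tomix(np.r_[bottle(W,(603,184))[0],0]))
E
```

```text
box mix [[-54.45174258  58.39850338  44.73180365]
 [ 74.13637692 108.56934658  52.75136053]]
rollers y 43.247690254354126 -42.132280827244706
plates x [-56.7035153   79.38444765]
button [-27.29495949  83.7274108   70.71795178] [-37.65067089  73.71958163  69.34600349] [-17.6102165   93.81699214  73.31713512]
height map rows x 340..-240, cols y -240..240 step 30
  340  180  180  179  179  180  177  121    3    3    3    3  212  215  192    3    3    3
  310  178  179  180  179  178  151   94    2    2    1  208  291  291  225    3    3    2
  280  123  178  180  180  177  127    4    .    .    3  222  292  292  280  144    3   90
  250   54  101  121  177  156   49    1    .    .    3  206  281  290  219    4   45   91
  220   46    1   32   88  117    3    3    2    .    1    3  193  202    2    2   88   88
  190   15    1    8    9    1    1    2  152  173  146    3    3  150  135    3    3   88
  160   52   36   10   10   10    2    1   45  202  194    3  103  151  148    3    3    3
  130  116   42   10   11   12    1    2  116  165  152    2    3  102   83    3    2    3
  100   2
[... 500 characters left out ...]
6  629  633  632    2    2    2    2
  -80    2    2    2    1    2  582  599  608  605    2  636  648  659  666  674  657    2
 -110    2    2    2    2    2    2    2  605  620  629  641  655  667  679  690  696  700
 -140    2    9    2    2    2    2    2    2    2  626  630  656  673  686  696  707  718
 -170   77   95    2    2    2    2    2    2    2    2    2  645  672  689  702  715  727
 -200   49   49    2    2    2    2    2    2    2    2    2    2    2  681  701  720  747
 -230   76    2    2    2    2    2    2    7    6    7    7    2    2    2    2  725  749
(array([603.42686381, 184.21351879]), 1506, np.float64(0.22756434608543702)) [155.83023892   1.39835671   0.        ]
```

```bash
cat >> h.py <<'E'
def rot(xdir_deg,tx=0,ty=0):
    # tool pointing down with tool x at mixer angle xdir_deg, then turned about its own x by tx / y by ty (deg)
    a=A+np.radians(xdir_deg);x=np.array([np.cos(a),np.sin(a),0]);z=np.array([0,0,-1.]);y=np.cross(z,x)
    return R.from_matrix(np.stack([x,y,z],1))*R.from_rotvec([np.radians(tx),0,0])*R.from_rotvec([0,np.radians(ty),0])
def delta(pm,Rt):
    st=env.observe();Rc=R.from_rotvec(st['ee_rot']);w=np.r_[tow(pm),pm[2]]-st['tcp_pos']
    print('t',round(st['t'],2),'mix tcp',tomix(st['tcp_pos']).round(1),'force',np.round(st['contact_force'],1),'q',np.round(st['q'],2),'w',round(st['gripper_width']))
    print(' turn/0.1 first:',((Rc.inv()*Rt).as_rotvec()/.1).round(2),' shift/30 in old axes',(Rc.inv().apply(w)/30).round(2),' in new axes',(Rt.inv().apply(w)/30).round(2))
E
python3 - <<'E'
from fit import *
s=env.snapshot('wrist');print(np.round(s['mount'],2))
S=np.load('side1.npz')['W'].reshape(-1,3);S=S[~np.isnan(S[:,0])];M=tomix(S)
k=(abs(M[:,0]-285)<75)&(M[:,1]>35)&(M[:,1]<190)&(M[:,2]>30)&(M[:,2]<160);Q=M[k]
r=least_squares(lambda c:np.linalg.norm(Q[:,:2]-c[:2],axis=1)-c[2],[285,105,55],loss='soft_l1',f_scale=2);print(r.x,k.sum())
delta([220,0,300],rot(0,0,0)); delta([220,0,42],rot(-4,0,-30))
E
```

```text
[[   0.     -0.95   -0.32   83.06]
 [   1.      0.     -0.     -0.46]
 [   0.     -0.32    0.95 -135.44]
 [   0.      0.      0.      1.  ]]
[283.28085951 111.1545992   52.09462091] 1638
t 1.75 mix tcp [-19.6 -61.5 239.3] force [ 0.6  0.1 -0.2] q [-0.02  0.32  1.56 -0.    1.26 -0.02] w 85
 turn/0.1 first: [0.   0.   4.97]  shift/30 in old axes [ 8.    2.01 -2.02]  in new axes [ 7.99 -2.05 -2.02]
t 1.75 mix tcp [-19.6 -61.5 239.3] force [ 0.6  0.1 -0.2] q [-0.02  0.32  1.56 -0.    1.26 -0.02] w 85
 turn/0.1 first: [ 1.49 -5.09  5.54]  shift/30 in old axes [8.   2.01 6.58]  in new axes [10.07 -2.6   1.78]
```

Run:
```python
from h import *
s=env.snapshot('wrist');z=s['range_z'];st=env.observe()
W=cloud(s,st);Rc=R.from_rotvec(st['ee_rot']);T_=Rc.inv().apply((W-st['tcp_pos']).reshape(-1,3));T_=T_[~np.isnan(T_[:,0])&(T_[:,2]<30)&(np.linalg.norm(T_,axis=1)<250)]
for lo in range(-150,30,10):
    k=(T_[:,2]>=lo)&(T_[:,2]<lo+10);q=T_[k]
    if len(q)>5: print(lo,len(q),'x',q[:,0].min().round(),q[:,0].max().round(),'y',q[:,1].min().round(),q[:,1].max().round(),'min|y|',abs(q[:,1]).min().round())
```

```text
-90 3997 x 11.0 22.0 y -72.0 71.0 min|y| 0.0
-80 12837 x -2.0 20.0 y -74.0 73.0 min|y| 0.0
-70 9029 x -12.0 19.0 y -75.0 74.0 min|y| 0.0
-60 6630 x -12.0 15.0 y -75.0 74.0 min|y| 36.0
-50 1426 x -3.0 15.0 y -68.0 66.0 min|y| 42.0
-40 1694 x -11.0 13.0 y -57.0 56.0 min|y| 41.0
-30 1429 x -11.0 13.0 y -57.0 56.0 min|y| 42.0
-20 1076 x -11.0 13.0 y -57.0 56.0 min|y| 42.0
-10 205 x -11.0 12.0 y -50.0 49.0 min|y| 42.0
```

```bash
python3 -m crank '{"offset":[[0,0,-0.5],[0,0,-0.5],[0,0,-0.5],[0,0,-0.5],[0,0,-0.5],[0,0,0],[0,0,0],[0,0,0],[0,0,0],[0,0,0]],"angular":[[0,0,0.994],[0,0,0.994],[0,0,0.994],[0,0,0.994],[0,0,0.994],[0,-0.873,0],[0,-0.873,0],[0,-0.873,0],[0,-0.873,0],[0,-0.873,0]]}' -1 20; python3 -c "
from h import *
delta([222,0,330],rot(0,0,-25));delta([222,0,42],rot(0,0,-25))"
```

```text
t: 2.63
tcp_pos: [575.3, 0.1, 315.0]
ee_rot: [2.462, 1.465, -0.549]
contact_force: [-0.0, 0.4, -0.3]
gripper_width: -0.1
grasp_force: 0.0
t 2.63 mix tcp [-19.4 -61.7 315. ] force [-0.   0.4 -0.3] q [ 0.16  0.42  1.3  -0.35  1.7   0.66] w 0
 turn/0.1 first: [ 0.02  0.03 -0.  ]  shift/30 in old axes [ 7.07 -2.05 -3.88]  in new axes [ 7.08 -2.06 -3.85]
t 2.63 mix tcp [-19.4 -61.7 315. ] force [-0.   0.4 -0.3] q [ 0.16  0.42  1.3  -0.35  1.7   0.66] w 0
 turn/0.1 first: [ 0.02  0.03 -0.  ]  shift/30 in old axes [11.15 -2.07  4.81]  in new axes [11.14 -2.06  4.85]
```

```bash
python3 -m crank '{"offset":[[0.786,-0.228,-0.431],[0.786,-0.228,-0.431],[0.786,-0.228,-0.431],[0.786,-0.228,-0.431],[0.786,-0.228,-0.431],[0.786,-0.228,-0.431],[0.786,-0.228,-0.431],[0.786,-0.228,-0.431],[0.786,-0.228,-0.431],[0,0,0]],"angular":[[0,0,0],[0,0,0],[0,0,0],[0,0,0],[0,0,0],[0,0,0],[0,0,0],[0,0,0],[0,0,0],[0,0,0]]}'; python3 -c "
from h import *
delta([222,0,42],rot(0,0,-25))
s=env.snapshot('scene');s2=env.snapshot('side')
cv2.imwrite('pics/v3.png',cv2.resize(np.hstack([s['img'][40:290,180:430],s2['img'][80:330,180:430]])[:,:,::-1],(800,400)))"
```

```text
t: 3.47
tcp_pos: [636.7, 246.6, 328.0]
ee_rot: [2.462, 1.474, -0.545]
contact_force: [0.1, 0.8, -1.7]
gripper_width: 0.0
grasp_force: 0.0
t 3.47 mix tcp [226.6   2.  328. ] force [ 0.1  0.8 -1.7] q [ 0.46  0.67  0.82 -0.27  2.    0.89] w 0
 turn/0.1 first: [ 0.01 -0.01  0.06]  shift/30 in old axes [3.88 0.08 8.71]  in new axes [3.89 0.07 8.7 ]
```

View pics/v3.png

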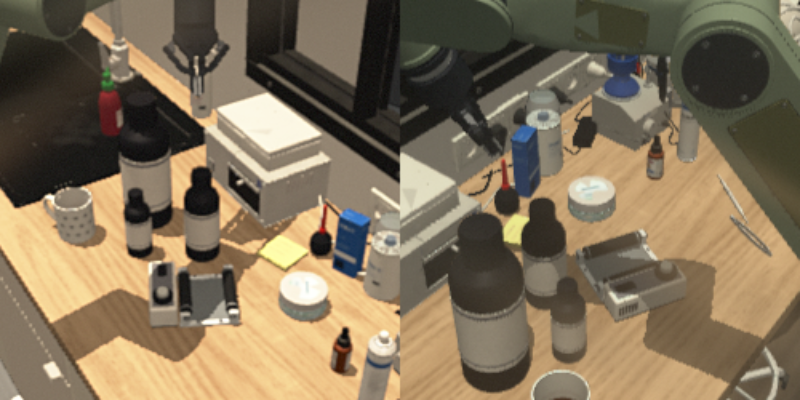

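The gripper hangs between the box and the big bottle, and the arm is well above both. Descending behind the bottle.

```bash
python3 -m crank '{"offset":[[0.323,0.007,0.726],[0.323,0.007,0.726],[0.323,0.007,0.726],[0.323,0.007,0.726],[0.323,0.007,0.726],[0.323,0.007,0.726]],"angular":[[0,0,0],[0,0,0],[0,0,0],[0,0,0],[0,0,0],[0,0,0]]}'; python3 -m crank '{"offset":[[0.323,0.007,0.726],[0.323,0.007,0.726],[0.323,0.007,0.726],[0.323,0.007,0.726],[0.323,0.007,0.726],[0.323,0.007,0.726],[0,0,0]],"angular":[[0,0,0],[0,0,0],[0,0,0],[0,0,0],[0,0,0],[0,0,0],[0,0,0]]}';  python3 -c "
from fit import *
delta([205,0.5,42],rot(0,0,-25))
s=env.snapshot('scene');W=cloud(s).reshape(-1,3);b=bottle(W[~np.isnan(W[:,0])],(603,184));print(tomix(np.r_[b[0],0]),b[1:])"
```

```text
t: 4.07
tcp_pos: [635.7, 237.1, 186.6]
ee_rot: [2.466, 1.465, -0.546]
contact_force: [0.2, 0.4, -0.4]
gripper_width: -0.0
grasp_force: 0.0
t: 4.65
tcp_pos: [633.2, 233.4, 39.7]
ee_rot: [2.464, 1.466, -0.56]
contact_force: [-1.2, -0.4, -1.5]
gripper_width: 0.1
grasp_force: 0.0
t 4.65 mix tcp [213.2  -1.3  39.7] force [-1.2 -0.4 -1.5] q [ 0.45  0.81  1.27 -0.25  1.43  1.03] w 0
 turn/0.1 first: [-0.05  0.07  0.01]  shift/30 in old axes [-0.28 -0.06  0.05]  in new axes [-0.28 -0.06  0.05]
[156.00504959  -0.61663077   0.        ] (582, np.float64(2.077357552709414))
```

```bash
python3 -m crank '{"offset":[[-0.121,0.03,0.056],[-0.121,0.03,0.056],[-0.121,0,0.056],[-0.121,0,0.056],[-0.121,0,0.056],[-0.121,0,0.056],[-0.121,0,0.056],[-0.121,0,0.056],[0,0,0]],"angular":[[0,0,0],[0,0,0],[0,0,0],[0,0,0],[0,0,0],[0,0,0],[0,0,0],[0,0,0],[0,0,0]]}';  python3 -c "
from fit import *
delta([164,0.5,42],rot(0,0,-25))
for n in ('scene','side'):
    s=env.snapshot(n);W=cloud(s).reshape(-1,3);b=bottle(W[~np.isnan(W[:,0])],(590,165));print(tomix(np.r_[b[0],0]),b[1:])"
```

```text
t: 5.45
tcp_pos: [621.6, 206.2, 44.3]
ee_rot: [2.464, 1.466, -0.548]
contact_force: [1.3, 0.6, 0.3]
gripper_width: 0.0
grasp_force: 0.5
t 5.45 mix tcp [183.8  -4.1  44.3] force [1.3 0.6 0.3] q [ 0.42  0.77  1.35 -0.26  1.39  1.02] w 0
 turn/0.1 first: [-0.    0.01  0.  ]  shift/30 in old axes [-0.57 -0.15  0.35]  in new axes [-0.57 -0.15  0.35]
[136.5080253   -0.36499973   0.        ] (577, np.float64(1.9028040418489596))
[136.06463456   1.94964192   0.        ] (700, np.float64(3.5337540819204767))
```

```bash
python3 -m crank '{"offset":[[0.2,-0.15,-0.09],[-0.2,0,0.09],[-0.121,0,0.056],[-0.121,0,0.056],[-0.121,0,0.056],[-0.121,0,0.056],[-0.121,0,0.056],[-0.06,0,0.028],[0,0,0]],"angular":[[0,0,0],[0,0,0],[0,0,0],[0,0,0],[0,0,0],[0,0,0],[0,0,0],[0,0,0],[0,0,0]]}';  python3 -c "
from fit import *
delta([164,0.5,42],rot(0,0,-25))
for n in ('scene','side'):
    s=env.snapshot(n);W=cloud(s).reshape(-1,3);b=bottle(W[~np.isnan(W[:,0])],(585,150));print(tomix(np.r_[b[0],0]),b[1:])"
```

```text
t: 6.3
tcp_pos: [607.4, 189.2, 44.4]
ee_rot: [2.465, 1.466, -0.547]
contact_force: [0.6, 1.6, -0.5]
gripper_width: 0.2
grasp_force: 0.6
t 6.3 mix tcp [162.1   0.2  44.4] force [ 0.6  1.6 -0.5] q [ 0.41  0.74  1.41 -0.27  1.35  1.02] w 0
 turn/0.1 first: [-0.    0.01 -0.  ]  shift/30 in old axes [ 0.09 -0.01  0.04]  in new axes [ 0.09 -0.01  0.04]
[114.61893777  -1.21981236   0.        ] (592, np.float64(3.0300247072720627))
[114.47940518   1.40940999   0.        ] (737, np.float64(5.668175393705253))
```

Bottle is at the bar (x≈114.5, y≈0). Backing off and rising while opening the gripper to about 52 mm, then turning so it straddles the cap along the roller axis.

```bash
python3 -m crank '{"offset":[[0.453,0,-0.211],[0.453,0,-0.211],[-0.42,0,-0.9],[-0.42,0,-0.9],[-0.42,0,-0.9],[-0.42,0,-0.9],[-0.42,0,-0.9],[-0.42,0,-0.9],[-0.42,0,-0.9],[-0.42,0,-0.9],[-0.42,0,-0.9]],"angular":[[0,0,0],[0,0,0],[0,0,0],[0,0,0],[0,0,0],[0,0,0],[0,0,0],[0,0,0],[0,0,0],[0,0,0],[0,0,0]]}' 0.22 20
python3 -m crank '{"offset":[[0,0,0],[0,0,0],[0,0,0],[0,0,0],[0,0,0],[0,0,-0.3]],"angular":[[0,0.873,0],[0,0.873,0],[0,0.873,0],[0,0.873,0],[0,0.873,0],[0,0,-0.98]]}'
python3 -m crank '{"offset":[[0,0,0],[0,0,0],[0,0,0],[0,0,0],[0,0,0],[0,0,0],[0,0,0],[0,0,0],[0,0,0],[0,0,0],[0,0,0],[0,0,0]],"angular":[[0,0,-0.98],[0,0,-0.98],[0,0,-0.98],[0,0,-0.98],[0,0,-0.98],[0,0,-0.98],[0,0,-0.98],[0,0,-0.98],[0,0,-0.98],[0,0,-0.98],[0,0,-0.98],[0,0,-0.98]]}'
cat > plan.py <<'E'
from h import *
def wp(th,tau,w=52,u=None,B=78):
    t=np.radians(th);a=np.radians(tau);s,c=np.sin(t),np.cos(t)
    e=min(7*np.tan(t),22) if th<89 else 22
    z0=10*max(0,(th-72)/18)
    C=np.array([B+e-200*s+16*c,z0+200*c+16*s])
    if u is None: u=20-15*th/90
    n=np.array([np.cos(a),np.sin(a)]);tt=np.array([np.sin(a),-np.cos(a)])
    p=C+w/2*n+u*tt;return np.array([p[0],0,p[1]]),rot(90,-tau)
def rows(prev,nxt):
    out=[]
    for (p,r),(p2,r2) in zip([prev]+nxt[:-1],nxt):
        w=np.r_[tow(p2)-tow(p),p2[2]-p[2]]
        out.append(((r.inv().apply(w)/30).round(3).tolist(),((r.inv()*r2).as_rotvec()/.1).round(3).tolist()))
    return out
def cur():
    st=env.observe();return tomix(st['tcp_pos']),R.from_rotvec(st['ee_rot'])
E
python3 -c "
from plan import *
for th,ta in [(0,0),(30,30),(60,60),(75,60),(90,60)]: print(th,ta,wp(th,ta)[0].round(1))
p,r=wp(90,60);delta(p+[0,0,80],r);delta([114,0,250],rot(90))"
```

```text
t: 7.32
tcp_pos: [621.5, 215.8, 314.0]
ee_rot: [2.464, 1.466, -0.548]
contact_force: [0.7, -0.5, -0.4]
gripper_width: 52.0
grasp_force: 0.0
t: 7.82
tcp_pos: [619.4, 213.0, 320.6]
ee_rot: [-2.617, -1.735, 0.005]
contact_force: [0.5, -0.1, 0.1]
gripper_width: 51.9
grasp_force: 0.0
t: 8.82
tcp_pos: [621.6, 215.7, 321.2]
ee_rot: [-1.207, -2.9, 0.002]
contact_force: [-1.0, 1.1, -0.4]
gripper_width: 52.3
grasp_force: 0.0
0 0 [120.   0. 180.]
30 30 [ 25.9   0.  181.2]
60 60 [-53.4   0.  131.4]
75 60 [-69.5   0.   87.7]
90 60 [-82.7   0.   46. ]
t 8.82 mix tcp [192.2   0.4 321.2] force [-1.   1.1 -0.4] q [ 0.32  0.42  1.2  -0.    1.52 -0.46] w 52
 turn/0.1 first: [-10.41   1.53  -2.64]  shift/30 in old axes [-2.65 -8.76  6.52]  in new axes [-1.000e-02 -1.022e+01 -4.680e+00]
t 8.82 mix tcp [192.2   0.4 321.2] force [-1.   1.1 -0.4] q [ 0.32  0.42  1.2  -0.    1.52 -0.46] w 52
 turn/0.1 first: [-0.02 -0.   -2.92]  shift/30 in old axes [-0.76 -2.49  2.38]  in new axes [-0.01 -2.61  2.37]
```

```bash
python3 -m crank '{"offset":[[0,0,0],[0,0,0],[0,0,0],[0,-0.95,0],[0,-0.95,0],[0,-0.95,0],[0,-0.95,0],[0,-0.95,0],[0,-0.95,0],[0,-0.95,0],[0,-0.95,0],[0,-0.95,0]],"angular":[[0,0,-0.973],[0,0,-0.973],[0,0,-0.973],[0,0,0],[0,0,0],[0,0,0],[0,0,0],[0,0,0],[0,0,0],[0,0,0],[0,0,0],[0,0,0]]}'
python3 -m crank '{"offset":[[0,0,0],[0,0,0],[0,0,0],[0,0,0],[0,0,0],[0,0,0],[0,0,0],[0,0,0],[0,0,0],[0,0,0],[0,0,0],[0,0,0]],"angular":[[-0.952,0,0],[-0.952,0,0],[-0.952,0,0],[-0.952,0,0],[-0.952,0,0],[-0.952,0,0],[-0.952,0,0],[-0.952,0,0],[-0.952,0,0],[-0.952,0,0],[-0.952,0,0],[0,0,0]]}'
python3 -c "
from plan import *
p,r=wp(90,60);delta(p+[0,0,40],r)"
```

```text
t: 9.82
tcp_pos: [497.2, -10.0, 321.4]
ee_rot: [-0.779, -3.043, 0.002]
contact_force: [0.1, 0.4, -0.8]
gripper_width: 52.1
grasp_force: 0.0
t: 10.82
tcp_pos: [497.1, -9.6, 318.4]
ee_rot: [0.635, 2.446, 1.417]
contact_force: [-0.1, -0.2, -0.4]
gripper_width: 52.2
grasp_force: 0.0
t 10.82 mix tcp [-65.2   2.4 318.4] force [-0.1 -0.2 -0.4] q [-0.61  0.18  1.97  1.07  1.38 -2.12] w 52
 turn/0.1 first: [ 0.01  0.02 -0.1 ]  shift/30 in old axes [-0.14 -7.    3.36]  in new axes [-0.08 -7.    3.37]
```

```bash
python3 -m crank '{"offset":[[-0.01,-0.778,0.373],[-0.01,-0.778,0.373],[-0.01,-0.778,0.373],[-0.01,-0.778,0.373],[-0.01,-0.778,0.373],[-0.01,-0.778,0.373],[-0.01,-0.778,0.373],[-0.01,-0.778,0.373],[-0.01,-0.778,0.373],[0,0,0]],"angular":[[0,0,0],[0,0,0],[0,0,0],[0,0,0],[0,0,0],[0,0,0],[0,0,0],[0,0,0],[0,0,0],[0,0,0]]}'
python3 -c "
from plan import *
p,r=wp(90,60);delta(p,r);delta(p+[0,0,230],r)
a=env.snapshot('scene');b=env.snapshot('side')
cv2.imwrite('pics/v4.png',cv2.resize(np.hstack([a['img'][100:350,180:430],b['img'][80:330,180:430]])[:,:,::-1],(800,400)))"
```

```text
t: 11.65
tcp_pos: [506.9, -30.7, 114.5]
ee_rot: [0.659, 2.49, 1.403]
contact_force: [-0.1, -0.6, 0.8]
gripper_width: 51.7
grasp_force: 0.0
t 11.65 mix tcp [-79.1 -16.3 114.5] force [-0.1 -0.6  0.8] q [-0.63  0.51  2.13  1.16  1.16 -2.55] w 52
 turn/0.1 first: [-0.3  -0.2  -0.31]  shift/30 in old axes [ 0.46 -2.02  1.11]  in new axes [ 0.54 -2.04  1.04]
t 11.65 mix tcp [-79.1 -16.3 114.5] force [-0.1 -0.6  0.8] q [-0.63  0.51  2.13  1.16  1.16 -2.55] w 52
 turn/0.1 first: [-0.3  -0.2  -0.31]  shift/30 in old axes [ 0.74  4.5  -2.92]  in new axes [ 0.54  4.6  -2.8 ]
```

View pics/v4.png

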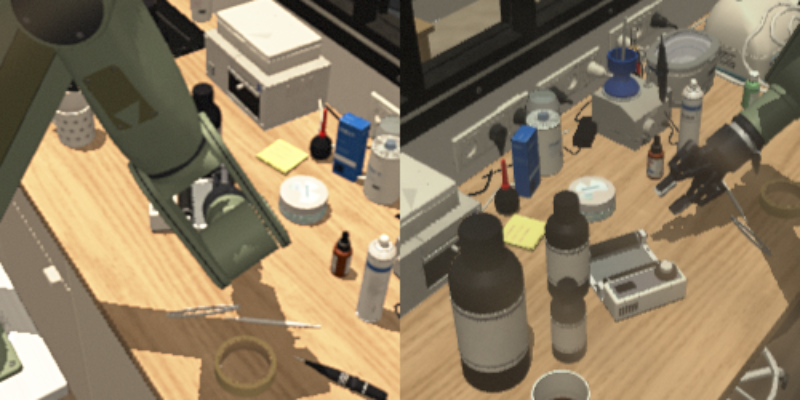

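The dry run shows joint 6 at its limit, so I'll use the half-turned tool, which puts the camera on the −y side.

```bash
python3 -m crank '{"offset":[[0.06,0.75,-0.45],[0.06,0.75,-0.45],[0.06,0.75,-0.45],[0.06,0.75,-0.45],[0.06,0.75,-0.45],[0.06,0.75,-0.45],[0,0,0],[0,0,0],[0,0,0],[0,0,0],[0,0,0],[0,0,0]],"angular":[[0,0,0],[0,0,0],[0,0,0],[0,0,0],[0,0,0],[0,0,0],[0,0,1],[0,0,1],[0,0,1],[0,0,1],[0,0,1],[0,0,1]]}' >/dev/null
python3 -m crank '{"offset":[[0,0,0],[0,0,0],[0,0,0],[0,0,0],[0,0,0],[0,0,0],[0,0,0],[0,0,0],[0,0,0],[0,0,0],[0,0,0],[0,0,0]],"angular":[[0,0,1],[0,0,1],[0,0,1],[0,0,1],[0,0,1],[0,0,1],[0,0,1],[0,0,1],[0,0,1],[0,0,1],[0,0,1],[0,0,1]]}' > /dev/null
python3 -m crank '{"offset":[[0,0,0],[0,0,0],[0,0,0],[0,0,0],[0,0,0],[0,0,0],[0,0,0],[0,0,0],[0,0,0],[0,0,0],[0,0,0],[0,0,0]],"angular":[[0,0,1],[0,0,1],[0,0,1],[0,0,1],[0,0,1],[0,0,1],[0,0,1],[0,0,1],[0,0,1],[0,0,1],[0,0,1],[0,0,1]]}'
sed -i 's/rot(90,-tau)/rot(-90,tau)/' plan.py
python3 -c "
from plan import *
p,r=wp(90,60);delta(p+[0,0,40],r);delta([114,0,250],rot(-90))"
```

```text
t: 14.75
tcp_pos: [501.4, -25.6, 275.0]
ee_rot: [-2.103, 0.403, -0.337]
contact_force: [-1.1, 0.2, 0.0]
gripper_width: 52.2
grasp_force: 0.0
t 14.75 mix tcp [-77.2  -9.  275. ] force [-1.1  0.2  0. ] q [-0.63  0.25  1.98  1.04  1.35  0.83] w 52
 turn/0.1 first: [0.27 0.2  1.08]  shift/30 in old axes [-0.83  5.4   3.15]  in new axes [-0.3   5.55  2.99]
t 14.75 mix tcp [-77.2  -9.  275. ] force [-1.1  0.2  0. ] q [-0.63  0.25  1.98  1.04  1.35  0.83] w 52
 turn/0.1 first: [-10.19  -0.38   1.08]  shift/30 in old axes [ 0.09 -2.64  5.87]  in new axes [-0.3  -6.37  0.83]
```

```bash
python3 -m crank '{"offset":[[0,0,0],[0,0,0],[0,0,0],[0,0,0],[0,0,0],[0,0,0],[0,0,0],[0,0,0],[0,0,0],[0,0,0],[0,0,0]],"angular":[[0,0,0.54],[0,0,0.54],[-0.95,0,0],[-0.99,-0.1,0],[-0.99,0,0],[-0.99,0,0],[-0.99,0,0],[-0.99,0,0],[-0.99,0,0],[-0.99,0,0],[-0.99,0,0]]}' > /dev/null
python3 -m crank '{"offset":[[0,0,0],[0,0,0],[-0.05,-0.8,0],[-0.05,-0.8,0],[-0.05,-0.8,0],[-0.05,-0.8,0],[-0.05,-0.8,0],[-0.05,-0.8,0],[0,0,0]],"angular":[[-0.99,0,0],[-0.5,0,0],[0,0,0],[0,0,0],[0,0,0],[0,0,0],[0,0,0],[0,0,0],[0,0,0]]}'
python3 -c "
from fit import *;from plan import *
delta([116,0,182],rot(-90))
for n in ('side',):
    s=env.snapshot(n);W=cloud(s).reshape(-1,3);b=bottle(W[~np.isnan(W[:,0])],(585,147));print(tomix(np.r_[b[0],0]),b[1:])
    M=tomix(W);k=(M[:,2]>170)&(M[:,2]<210)&(abs(M[:,0]-114)<40)&(abs(M[:,1])<40);print('cap',M[k].mean(0),M[k].max(0),M[k].min(0))"
```

```text
t: 16.42
tcp_pos: [560.1, 109.4, 272.7]
ee_rot: [3.046, -0.729, -0.024]
contact_force: [0.2, -0.9, 0.4]
gripper_width: 51.6
grasp_force: 0.0
t 16.42 mix tcp [ 69.5   3.8 272.7] force [ 0.2 -0.9  0.4] q [ 0.17  0.3   1.5  -0.    1.35  2.22] w 52
 turn/0.1 first: [0.13 0.12 0.28]  shift/30 in old axes [ 0.21 -1.59  3.  ]  in new axes [ 0.13 -1.55  3.02]
[114.0502722    1.19531763   0.        ] (677, np.float64(2.738741650554622))
cap [117.83450924   9.65794828 191.90520841] [135.71844615  25.69562013 204.27896357] [ 95.92930582 -19.87111913 170.63368146]
```

```bash
python3 -m crank '{"offset":[[0.1,-0.77,0],[0.05,-0.77,0],[0,0,0],[0,0,0.5],[0,0,0.5],[0,0,0.5],[0,0,0]],"angular":[[0.13,0.12,0.28],[0,0,0],[0,0,0],[0,0,0],[0,0,0],[0,0,0],[0,0,0]]}'
python3 -c "
from plan import *
delta([115.5,0,181],rot(-90))"
```

```text
t: 17.05
tcp_pos: [582.6, 143.1, 223.9]
ee_rot: [3.037, -0.778, -0.011]
contact_force: [-0.5, -0.6, -0.4]
gripper_width: 52.3
grasp_force: 0.0
t 17.05 mix tcp [1.097e+02 1.000e-01 2.239e+02] force [-0.5 -0.6 -0.4] q [ 0.22  0.37  1.52 -0.    1.25  2.3 ] w 52
 turn/0.1 first: [ 0.08  0.05 -0.04]  shift/30 in old axes [ 0.01 -0.2   1.43]  in new axes [ 0.   -0.19  1.43]
```

Now plan the tip waypoints.

```bash
python3 -m crank '{"offset":[[0,-0.2,0],[0,0,0.48],[0,0,0.48],[0,0,0.47],[0,0,0]],"angular":[[0.08,0.05,0],[0,0,0],[0,0,0],[0,0,0],[0,0,0]]}'
python3 -c "
from plan import *
delta([115.5,0,181],rot(-90))
seq=[wp(t,t) for t in range(3,34,3)]
for r in rows(cur(),seq): print(r)
for t,(p,_) in zip(range(3,34,3),seq): print(t,p.round(0))
"
```

```text
t: 17.47
tcp_pos: [587.2, 149.6, 182.2]
ee_rot: [-3.041, 0.778, -0.003]
contact_force: [-0.5, 0.3, -0.5]
gripper_width: 52.0
grasp_force: 0.0
t 17.47 mix tcp [117.7  -0.8 182.2] force [-0.5  0.3 -0.5] q [0.23 0.41 1.58 0.   1.15 2.3 ] w 52
 turn/0.1 first: [-0.03 -0.02 -0.03]  shift/30 in old axes [-0.03  0.07  0.04]  in new axes [-0.03  0.07  0.04]
([-0.026, 0.228, -0.01], [0.494, -0.016, -0.033])
([-0.0, 0.305, -0.081], [0.524, 0.0, 0.0])
([-0.0, 0.306, -0.08], [0.524, 0.0, -0.0])
([-0.0, 0.307, -0.08], [0.524, 0.0, 0.0])
([0.0, 0.308, -0.079], [0.524, 0.0, -0.0])
([-0.0, 0.308, -0.078], [0.524, 0.0, 0.0])
([0.0, 0.309, -0.077], [0.524, 0.0, -0.0])
([-0.0, 0.31, -0.076], [0.524, 0.0, 0.0])
([-0.0, 0.31, -0.075], [0.524, 0.0, 0.0])
([0.0, 0.311, -0.074], [0.524, 0.0, 0.0])
([0.0, 0.311, -0.073], [0.524, 0.0, 0.0])
3 [111.   0. 182.]
6 [102.   0. 184.]
9 [ 92.   0. 186.]
12 [ 83.   0. 187.]
15 [ 73.   0. 187.]
18 [ 64.   0. 187.]
21 [ 54.   0. 186.]
24 [ 45.   0. 185.]
27 [ 35.   0. 183.]
30 [ 26.   0. 181.]
33 [ 17.   0. 178.]
```

```bash
python3 -m crank '{"offset":[[0,0.23,-0.01],[0,0.305,-0.08],[0,0.305,-0.08],[0,0.305,-0.08],[0,0.305,-0.08],[0,0,0]],"angular":[[0.5,-0.02,-0.03],[0.524,0,0],[0.524,0,0],[0.524,0,0],[0.524,0,0],[0,0,0]]}'
cat > tilt.py <<'E'
from plan import *
def tilt(n='scene',lo=(-130,130)):
    # fit a 36 mm cylinder (axis in xz-plane direction free) to black/white points near the bed, outside the fixed machine
    s=env.snapshot(n);W=cloud(s).reshape(-1,3);M=tomix(W[~np.isnan(W[:,0])])
    k=(M[:,0]>-60)&(M[:,0]<150)&(abs(M[:,1])<40)&(M[:,2]>42)&(M[:,2]<190)
    return M[k]
from scipy.optimize import least_squares
def fitb(n='scene',th0=10,x0=80):
    M=tilt(n)
    def f(v):
        x,y,th,yaw=v;d=np.array([-np.sin(th)*np.cos(yaw),np.sin(th)*np.sin(yaw),np.cos(th)])
        b=np.array([x,y,0]);b=b+36*np.array([np.cos(th),0,np.sin(th)])
        q=M-b;h=q@d;r=np.linalg.norm(q-h[:,None]*d,axis=1)
        e=np.where((h>0)&(h<138),r-36,15);return e
    v=least_squares(f,[x0,0,np.radians(th0),0],loss='soft_l1',f_scale=2,diff_step=1e-3);
    e=f(v.x);print(n,'edge x %.1f y %.1f tilt %.1f yaw %.1f'%(v.x[0],v.x[1],np.degrees(v.x[2]),np.degrees(v.x[3])),'inliers',(abs(e)<4).sum(),len(e))
E
python3 -c "
from tilt import *
delta(*wp(15,15));fitb('scene',12);fitb('side',12)"
```

```text
t: 17.97
tcp_pos: [566.1, 108.8, 189.9]
ee_rot: [-2.794, 0.713, -0.1]
contact_force: [0.6, -0.8, -0.2]
gripper_width: 51.9
grasp_force: 0.0
t 17.97 mix tcp [ 71.8  -1.8 189.9] force [ 0.6 -0.8 -0.2] q [0.05 0.29 1.77 0.28 0.96 1.97] w 52
 turn/0.1 first: [-0.04 -0.04 -0.02]  shift/30 in old axes [-0.06 -0.02  0.1 ]  in new axes [-0.06 -0.02  0.1 ]
scene edge x 79.6 y 0.4 tilt 13.0 yaw -1.5 inliers 437 728
side edge x 80.0 y 2.0 tilt 12.4 yaw 2.8 inliers 770 1237
```

Tipping as planned, at about 13°. Continuing past balance.

```bash
python3 -m crank '{"offset":[[-0.03,0.3,0],[-0.03,0.3,-0.07],[0,0.3,-0.07],[0,0.31,-0.075],[0,0.31,-0.075],[0,0.31,-0.075],[0,0,0]],"angular":[[0.5,-0.02,-0.02],[0.524,0,0],[0.524,0,0],[0.524,0,0],[0.524,0,0],[0.524,0,0],[0,0,0]]}'
python3 -c "
from tilt import *
delta(*wp(33,33));fitb('scene',33);fitb('side',33)
for r in rows(cur(),[wp(t,t) for t in range(36,61,3)]): print(r)"
```

```text
t: 18.65
tcp_pos: [538.6, 62.5, 176.2]
ee_rot: [-2.498, 0.633, -0.185]
contact_force: [0.0, -1.2, -0.0]
gripper_width: 51.8
grasp_force: 0.0
t 18.65 mix tcp [ 17.9   0.3 176.2] force [ 0.  -1.2 -0. ] q [-0.21  0.26  1.97  0.74  0.88  1.38] w 52
 turn/0.1 first: [-0.    0.02  0.  ]  shift/30 in old axes [ 0.01 -0.01 -0.09]  in new axes [ 0.01 -0.01 -0.09]
scene edge x 80.2 y 0.5 tilt 31.9 yaw 3.3 inliers 216 430
side edge x 80.0 y 0.0 tilt 32.3 yaw 6.4 inliers 779 1459
([-0.018, 0.374, -0.152], [0.525, 0.009, 0.022])
([0.0, 0.312, -0.07], [0.524, 0.0, 0.0])
([-0.0, 0.312, -0.068], [0.524, -0.0, 0.0])
([-0.0, 0.312, -0.066], [0.524, -0.0, 0.0])
([0.0, 0.312, -0.063], [0.524, -0.0, 0.0])
([-0.0, 0.311, -0.06], [0.524, 0.0, 0.0])
([0.0, 0.311, -0.056], [0.524, -0.0, 0.0])
([-0.0, 0.31, -0.05], [0.524, 0.0, 0.0])
([0.0, 0.309, -0.044], [0.524, 0.0, 0.0])
```

```bash
python3 -m crank '{"offset":[[0,0.374,-0.12],[0,0.312,-0.07],[0,0.312,-0.068],[0,0.312,-0.066],[0,0,0]],"angular":[[0.525,0,0],[0.524,0,0],[0.524,0,0],[0.524,0,0],[0,0,0]]}'
python3 -c "
from tilt import *
delta(*wp(45,45));fitb('scene',45);fitb('side',45)
a=env.snapshot('scene');b=env.snapshot('side')
cv2.imwrite('pics/v5.png',cv2.resize(np.hstack([a['img'][120:270,220:370],b['img'][170:320,240:390]])[:,:,::-1],(800,400)))"
```

```text
t: 19.17
tcp_pos: [521.5, 30.4, 159.5]
ee_rot: [-2.297, 0.582, -0.237]
contact_force: [-1.3, -0.5, -1.8]
gripper_width: 52.2
grasp_force: 0.3
t 19.17 mix tcp [-18.5   0.  159.5] force [-1.3 -0.5 -1.8] q [-0.4   0.32  2.08  1.02  0.97  0.96] w 52
 turn/0.1 first: [ 0.    0.03 -0.  ]  shift/30 in old axes [ 0.   -0.08 -0.05]  in new axes [ 0.   -0.08 -0.05]
scene edge x 81.9 y 2.9 tilt 44.5 yaw 0.4 inliers 25 33
side edge x 84.9 y 5.2 tilt 45.4 yaw -0.3 inliers 987 1601
```

View pics/v5.png

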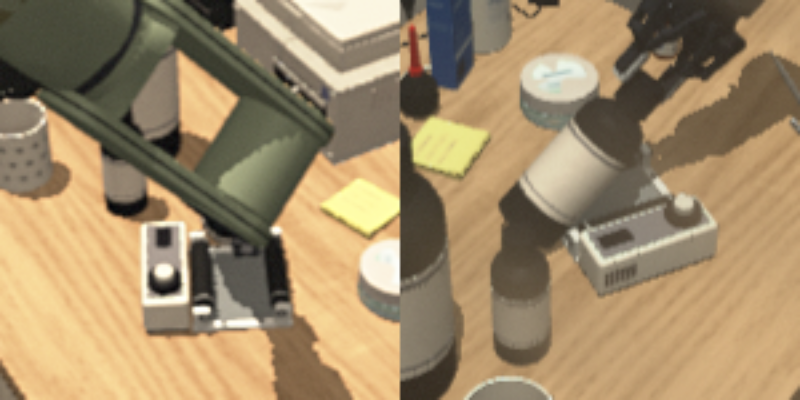

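The bottle leans at 45° on the front finger, in line with the bed. Continuing down to 60°.

```bash
python3 -m crank '{"offset":[[0,0.3,-0.08],[0,0.311,-0.06],[0,0.311,-0.056],[0,0.31,-0.05],[0,0.309,-0.044],[0,0,0]],"angular":[[0.524,0.02,0],[0.524,0,0],[0.524,0,0],[0.524,0,0],[0.524,0,0],[0,0,0]]}'
python3 -c "
from tilt import *
delta(*wp(60,60));fitb('side',60)
for r in rows(cur(),[wp(t,60) for t in (63,66,69,72,75,78,81,84,87,90)]): print(r)"
```

```text
t: 19.87
tcp_pos: [504.7, -0.9, 128.7]
ee_rot: [-2.043, 0.52, -0.297]
contact_force: [-0.8, 0.1, -1.2]
gripper_width: 51.9
grasp_force: 0.5
t 19.87 mix tcp [-53.9  -0.2 128.7] force [-0.8  0.1 -1.2] q [-0.59  0.48  2.18  1.23  1.15  0.53] w 52
 turn/0.1 first: [ 0.    0.02 -0.01]  shift/30 in old axes [-0.01 -0.09 -0.03]  in new axes [-0.01 -0.09 -0.03]
side edge x 86.4 y 4.3 tilt 59.6 yaw -0.2 inliers 1065 1622
([-0.012, 0.28, -0.017], [0.003, 0.013, -0.003])
([0.0, 0.317, 0.04], [0.0, 0.0, 0.0])
([0.0, 0.308, 0.074], [0.0, 0.0, 0.0])
([-0.0, 0.293, 0.115], [0.0, 0.0, 0.0])
([-0.0, 0.29, 0.023], [0.0, 0.0, 0.0])
([0.0, 0.294, 0.028], [0.0, 0.0, 0.0])
([0.0, 0.29, 0.046], [0.0, 0.0, 0.0])
([0.0, 0.285, 0.063], [0.0, 0.0, 0.0])
([0.0, 0.279, 0.081], [0.0, 0.0, 0.0])
([-0.0, 0.272, 0.098], [0.0, 0.0, 0.0])
```

```bash
python3 -m crank '{"offset":[[0,0.28,0],[0,0.31,0.03],[0,0.3,0.06],[0,0.295,0.08],[0,0.29,0.05],[0,0,0]],"angular":[[0,0.013,0],[0,0,0],[0,0,0],[0,0,0],[0,0,0],[0,0,0]]}'
python3 -c "
from tilt import *
delta(*wp(75,60));fitb('side',75)
for r in rows(cur(),[wp(t,60) for t in (78,81,84,87,90)]): print(r)"
```

```text
t: 20.42
tcp_pos: [496.7, -14.9, 87.4]
ee_rot: [-2.043, 0.52, -0.3]
contact_force: [0.7, -0.3, -0.4]
gripper_width: 52.3
grasp_force: 0.5
t 20.42 mix tcp [-70.1   0.2  87.4] force [ 0.7 -0.3 -0.4] q [-0.62  0.57  2.2   1.25  1.13  0.41] w 52
 turn/0.1 first: [-0. -0. -0.]  shift/30 in old axes [ 0.01 -0.02  0.01]  in new axes [ 0.01 -0.02  0.01]
side edge x 99.4 y 1.4 tilt 74.8 yaw 0.7 inliers 1118 1512
([0.002, 0.304, 0.045], [-0.012, -0.004, -0.001])
([0.0, 0.29, 0.046], [0.0, 0.0, 0.0])
([0.0, 0.285, 0.063], [0.0, 0.0, 0.0])
([0.0, 0.279, 0.081], [0.0, 0.0, 0.0])
([-0.0, 0.272, 0.098], [0.0, 0.0, 0.0])
```

```bash
python3 -m crank '{"offset":[[0,0.3,0.045],[0,0.29,0.05],[0,0.145,0.03],[0,0.145,0.035],[0,0.14,0.04],[0,0.14,0.04],[0,0,0]],"angular":[[0,0,0],[0,0,0],[0,0,0],[0,0,0],[0,0,0],[0,0,0],[0,0,0]]}'
python3 -c "
from tilt import *
delta(*wp(90,60));fitb('side',86,100)
for r in rows(cur(),[wp(t,60) for t in (90,)]): print(r)"
```

```text
t: 21.05
tcp_pos: [491.8, -24.7, 54.5]
ee_rot: [-2.043, 0.519, -0.301]
contact_force: [-0.3, -0.6, -1.2]
gripper_width: 52.1
grasp_force: 0.5
t 21.05 mix tcp [-81.1  -0.2  54.5] force [-0.3 -0.6 -1.2] q [-0.65  0.64  2.21  1.27  1.11  0.32] w 52
 turn/0.1 first: [-0.01 -0.01  0.01]  shift/30 in old axes [-0.01  0.27  0.1 ]  in new axes [-0.01  0.27  0.1 ]
side edge x 111.2 y 3.1 tilt 83.0 yaw -1.1 inliers 876 1343
([-0.009, 0.284, 0.099], [-0.01, -0.011, 0.012])
```

```bash
python3 -m crank '{"offset":[[0,0.12,0.02],[0,0.12,0.02],[0,0.12,0.02],[0,0,0]],"angular":[[0,0,0],[0,0,0],[0,0,0],[0,0,0]]}'
python3 -c "
from tilt import *
delta(*wp(90,60));fitb('side',86,100)
s=env.snapshot('side');cv2.imwrite('pics/v6.png',cv2.resize(s['img'][170:320,240:440][:,:,::-1],(800,600)))
M=tomix(cloud(s).reshape(-1,3));k=(abs(M[:,1])<15)&(M[:,2]>70)&(M[:,2]<100)&(M[:,0]>-60)&(M[:,0]<140);q=M[k];print('top line',np.polyfit(q[:,0],q[:,2],1),'x max',np.percentile(q[:,0],99))"
```

```text
t: 21.43
tcp_pos: [490.1, -27.9, 44.9]
ee_rot: [-2.042, 0.518, -0.302]
contact_force: [0.3, -0.1, 0.7]
gripper_width: 52.1
grasp_force: 0.4
t 21.43 mix tcp [-84.7  -0.2  44.9] force [ 0.3 -0.1  0.7] q [-0.66  0.66  2.22  1.27  1.11  0.29] w 52
 turn/0.1 first: [-0.02 -0.01  0.01]  shift/30 in old axes [-0.01 -0.07  0.04]  in new axes [-0.01 -0.07  0.04]
side edge x 100.3 y 5.9 tilt 83.9 yaw -3.2 inliers 764 1304
top line [4.89856359e-03 8.03301589e+01] x max 102.41543815815619
```

View pics/v6.png

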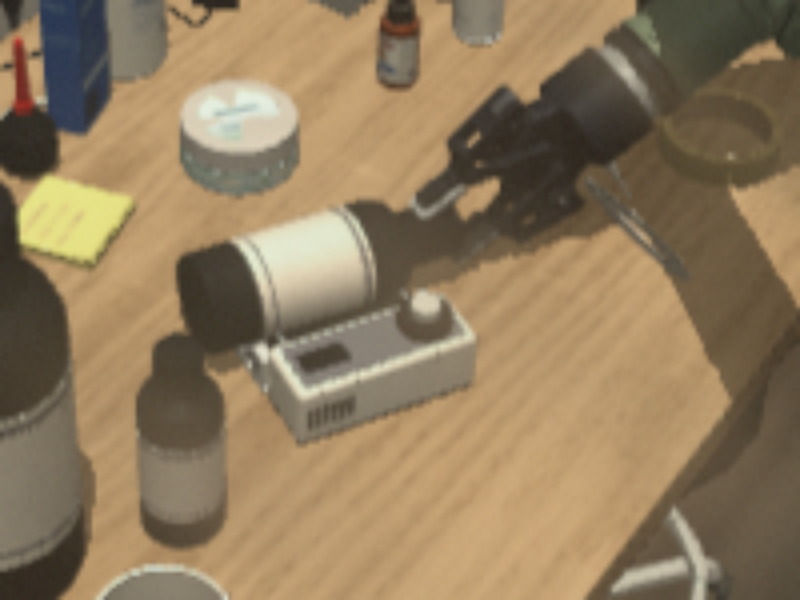

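The bottle lies level in the bed, base at x≈103. Withdrawing the fingers along the tool axis, then rising.

```bash
python3 -m crank '{"offset":[[0,0.05,0],[0,0,-0.15],[0,0,-0.25],[0,0,-0.4],[0,0,-0.6],[0,0,-0.6],[0,-0.8,-0.45],[0,-0.8,-0.45],[0,-0.8,-0.45],[0,-0.8,-0.45],[0,-0.8,-0.45]],"angular":[[0,0,0],[0,0,0],[0,0,0],[0,0,0],[0,0,0],[0,0,0],[0,0,0],[0,0,0],[0,0,0],[0,0,0],[0,0,0]]}'
python3 -m crank '{"offset":[[0,0,0],[0,0,0],[0,0,0],[0,0,0],[0,0,0],[0,0,0],[0,0,0],[0,0,0],[0,0,0],[0,0,0],[0,0,0],[0,0,0]],"angular":[[-0.95,0,0],[-0.95,0,0],[-0.95,0,0],[-0.95,0,0],[-0.95,0,0],[-0.95,0,0],[-0.95,0,0],[-0.95,0,0],[-0.95,0,0],[-0.95,0,0],[-0.95,0,0],[0,0,0]]}' -1
python3 -c "
from tilt import *
delta([-27.3,83.7,100],rot(-90))
for n in ('side','scene'):
    s=env.snapshot(n);M=tomix(cloud(s).reshape(-1,3));k=(abs(M[:,1])<12)&(M[:,2]>70)&(M[:,2]<100)&(M[:,0]>-38)&(M[:,0]<140);q=M[k];print('top line',np.polyfit(q[:,0],q[:,2],1),'x',np.percentile(q[:,0],[1,99]),len(q))
fitb('side',89,103)"
```

```text
t: 22.45
tcp_pos: [464.5, -73.3, 212.7]
ee_rot: [-2.044, 0.519, -0.302]
contact_force: [-0.4, 0.3, -0.4]
gripper_width: 52.0
grasp_force: 0.0
t: 23.45
tcp_pos: [466.3, -71.6, 212.0]
ee_rot: [-3.046, 0.768, -0.007]
contact_force: [0.9, 0.3, -0.3]
gripper_width: 0.3
grasp_force: 0.0
t 23.45 mix tcp [-1.344e+02 -1.000e-01  2.120e+02] force [ 0.9  0.3 -0.3] q [-0.18  0.18  1.84 -0.    1.13  1.89] w 0
 turn/0.1 first: [-0.01 -0.04  0.03]  shift/30 in old axes [-2.8  -3.57  3.73]  in new axes [-2.79 -3.57  3.73]
top line [-4.27302272e-03  8.12389508e+01] x [-36.72288174 102.87137497] 316
top line [-1.91406563e-03  8.01954082e+01] x [-37.4822368   97.12048367] 127
side edge x 106.8 y 6.5 tilt 84.1 yaw -3.5 inliers 793 1315
```

```bash
python3 -m crank '{"offset":[[-0.467,-0.595,0],[-0.467,-0.595,0],[-0.467,-0.595,0],[-0.467,-0.595,0],[-0.467,-0.595,0],[-0.467,-0.595,0],[0,0,0.8],[0,0,0.8],[0,0,0.8],[0,0,0.8],[0,0,0]],"angular":[[0,0,0],[0,0,0],[0,0,0],[0,0,0],[0,0,0],[0,0,0],[0,0,0],[0,0,0],[0,0,0],[0,0,0],[0,0,0]]}'
python3 -c "
from tilt import *
delta([-27.3,83.7,78],rot(-90))"
```

```text
t: 24.52
tcp_pos: [439.2, 59.9, 111.9]
ee_rot: [-3.044, 0.777, 0.009]
contact_force: [-0.9, 0.1, -0.2]
gripper_width: 0.1
grasp_force: 0.0
t 24.52 mix tcp [-31.8  86.4 111.9] force [-0.9  0.1 -0.2] q [0.11 0.25 2.03 0.   0.86 2.18] w 0
 turn/0.1 first: [ 0.01  0.06 -0.03]  shift/30 in old axes [ 0.1  -0.15  1.13]  in new axes [ 0.09 -0.15  1.13]
```

```bash
python3 -m crank '{"offset":[[0.1,-0.15,0.5],[0,0,0.6],[0,0,0.06],[0,0,0.06],[0,0,0]],"angular":[[0,0,0],[0,0,0],[0,0,0],[0,0,0],[0,0,0]]}'
python3 -m crank '{"offset":[[0,0,0.05],[0,0,0]],"angular":[[0,0,0],[0,0,0]]}'
```

```text
t: 24.93
tcp_pos: [448.1, 63.6, 79.7]
ee_rot: [-3.041, 0.774, -0.006]
contact_force: [-0.6, 0.8, 0.2]
gripper_width: -0.3
grasp_force: 0.0
t: 25.1
tcp_pos: [448.2, 64.0, 78.2]
ee_rot: [-3.042, 0.773, -0.007]
contact_force: [-0.3, 0.7, -0.3]
gripper_width: -0.1
grasp_force: 0.0
```

```bash
python3 -m crank '{"offset":[[0.05,0.1,0.06],[0,0,0.06],[0,0,0]],"angular":[[0,0,0],[0,0,0],[0,0,0]]}'
python3 -m crank '{"offset":[[0,0,0.05],[0,0,0.05],[0,0,0]],"angular":[[0,0,0],[0,0,0],[0,0,0]]}'
```

```text
t: 25.35
tcp_pos: [448.3, 60.6, 74.2]
ee_rot: [-3.042, 0.773, -0.007]
contact_force: [0.4, -0.5, 3.7]
gripper_width: 0.1
grasp_force: 1.6
t: 25.6
tcp_pos: [448.4, 60.6, 72.7]
ee_rot: [-3.042, 0.772, -0.008]
contact_force: [-2.4, -2.0, 19.2]
gripper_width: 0.3
grasp_force: 9.4
```

Button is bottomed out (19 N). Lifting off and checking.

```bash
python3 -m crank '{"offset":[[0,0,0],[0,0,-0.5],[0,0,-0.9],[0,0,-0.9],[0,0,-0.9],[0,0,-0.9],[0,0,-0.9],[0,0.9,-0.4],[0,0.9,-0.4],[0,0.9,-0.4],[0,0.9,0],[0,0,0]],"angular":[[0,0,0],[0,0,0],[0,0,0],[0,0,0],[0,0,0],[0,0,0],[0,0,0],[0,0,0],[0,0,0],[0,0,0],[0,0,0],[0,0,0]]}'
python3 -c "
from tilt import *
delta([0,0,300],rot(-90))
for n in ('side','scene','wrist'):
    st=env.observe();s=env.snapshot(n);M=tomix(cloud(s,st).reshape(-1,3));M=M[~np.isnan(M[:,0])]
    q=M[(abs(M[:,1])<34)&(M[:,2]>58)&(M[:,2]<95)&(M[:,0]>-35)&(M[:,0]<140)]
    if len(q)<50: print(n,len(q));continue
    f=lambda v:np.hypot(q[:,1]-v[0]-v[1]*q[:,0],q[:,2]-v[2]-v[3]*q[:,0])-36
    v=least_squares(f,[0,0,46,0],loss='soft_l1').x;print(n,len(q),v.round(3),'base x',np.percentile(q[:,0],99.5))
    W=M[(abs(M[:,0]+27)<12)&(abs(M[:,1]-84)<12)&(M[:,2]>55)&(M[:,2]<80)];print('button z',len(W) and np.percentile(W[:,2],90))
    if n=='scene': cv2.imwrite('pics/v7.png',cv2.resize(s['img'][150:350,200:450][:,:,::-1],(750,600)))"
```

```text
t: 26.6
tcp_pos: [393.2, -37.0, 256.7]
ee_rot: [-3.043, 0.778, -0.004]
contact_force: [-0.3, 0.8, 0.2]
gripper_width: -0.1
grasp_force: 0.0
t 26.6 mix tcp [-138.9   80.6  256.7] force [-0.3  0.8  0.2] q [-0.12  0.02  1.9   0.    1.22  1.95] w 0
 turn/0.1 first: [-0.01 -0.02 -0.03]  shift/30 in old axes [ 2.68 -4.64 -1.43]  in new axes [ 2.69 -4.63 -1.44]
side 905 [ 2.9600e-01  5.0000e-03  4.5971e+01 -4.0000e-03] base x 103.45923043369919
button z 71.63902573421781
scene 652 [-1.5700e+00 -2.0000e-03  4.5319e+01 -1.0000e-03] base x 101.4101527920502
button z 69.84585075884118
wrist 9160 [-5.5800e-01  1.0000e-03  4.6262e+01 -2.0000e-03] base x 101.26433289631102
button z 71.25988498416001
```

View pics/v7.png

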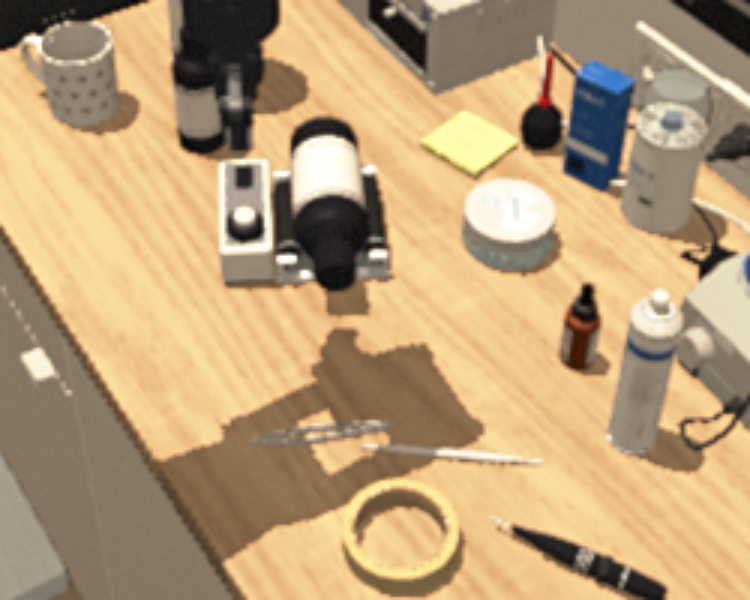

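The bottle lies centred and level (y≈−0.6, z≈46, base x≈102) with its cap away from the bar. The button is up and the bystanders have not moved. Handing in.

```bash
python3 -c "
from rig import env
print(env.sign_off())"
```

```text
the job is handed in; nothing more can be done
None
```

The resin bottle was pushed to the bar, tipped and eased down into the roller bed, and the start button was pressed right down and has sprung back up. I handed the job in at about 27 s; no verdict came back.

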